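# Lock the open jade case with the latch key

### The job

One of the two small glass-topped jade cases is not locked yet: its slotted brass latch still lies along the front rail instead of over the lid. Take the steel key from its wooden stand, put its blade in that latch's slot and turn it a quarter turn clockwise until the latch is fully home over the lid, then let go and leave the key standing upright in the slot. Leave the other case locked as it is.

Things in the scene. Friction and masses are not known exactly. Their poses are not given: they have to be found in the camera images.
- key: Steel key, 80 g, upright in a fixed wooden stand (64 x 56, 31 mm high); lifts straight out. Origin: middle of blade's lower edge; z up, x along blade width, y across its thickness. Upward: blade 30 (x) x 5 (y), z 0 to 11 mm; collar dia 34, z 11 to 19; neck dia 14; flat grip 44 (x) x 14 (y), z 34 to 80, held across its 14 mm. Half turn alike. Collar rests on latch head when blade is fully in.
- latch_a_slot (a point): Slot of the open brass latch, on the front rail of its fixed case (150 x 150 x 45 mm). Point: slot centre level with head's top, 62 mm above table; z up, x along slot towards the tongue's end, turning with the latch. Head dia 44, 17 mm high; slot right across it, 8 mm wide, 11.5 deep, flared to 18 at the mouth. Tongue 16 wide, reaches 52 mm from the axis, below the head, in line with slot.
- latch_a (a joint): Angle of the open latch, rad: 0 is fully open (tongue along the front rail), grows turning clockwise seen from above, to a firm stop at 1.57 (home: tongue over the lid). Starts at 0 to 0.25. Stays where left; friction about 0.06 N m. The blade has about 6 degrees of play in the slot, so the key must turn a little further than the latch.
- latch_b (a joint): Angle of the like latch on the other case, which is already locked (near 1.57, tongue over the lid) and must stay so.
Things that resemble listed ones, but are neither listed nor needed, are in the scene too. There is more than one size of the key; the job needs the largest.

How it is judged:
By the outcome, as a careful person would: the job done as asked, in the order asked, and still so for the second after the job is handed in, with the robot touching nothing.
It also fails if it takes over 48 s, if anything falls off the work surface, if the arm or the gripper's body presses on something with over 40 N, if the wrist force passes 120 N, or if a joint passes its speed limit or range.

### The arm

A 6-joint arm with a two-finger parallel gripper is mounted at the origin on a cart in front of the work surface, level with it; the furniture and walls round the work are solid. World frame = base frame: x ahead of the robot, y to its left, z up, the work surface at z = 0. Lengths are in m, angles in rad, forces in N, time in s.
With the tool pointing down it reaches from about 0.3 to 0.85 m from the base axis. Payload 5.4 kg.
Tool frame: the origin (TCP) lies on the front face of the gripper's body, between the roots of the fingers; the fingertips stand 73 mm ahead of it and the grasp point (between the pads) lies 54 mm ahead of it; z points along the fingers, y is the line along which they close (so a half turn about z gives the same grasp; the last joint's range is limited). The gripper opens to 85 mm and grips with 20 to 120 N. Pads are 22 mm wide; open, the fingers measure 114 mm over their backs; the gripper's body (76 mm by 85 mm) begins 54 mm behind the grasp point. The pads swing forward as they close: fully open they stand 13 mm farther back than shut.
Start: joints at [-1.349, 0.158, 1.597, -0, 1.386, -0.21], TCP at [0.241, -0.522, 0.304] pointing down, gripper open.
Joint ranges: [-2.91, 2.91], [-0.94, 2.29], [0.18, 2.7], [-1.29, 4.43], [0.17, 2.64], [-3, 3]. Speed limits (rad/s): [2.57, 2.57, 3.14, 3.14, 3.14, 3.14].

### API

Orientations are given as a unit quaternion [w, x, y, z].
In Python, from workcell import bot gives the robot as it stands. The module is installed in compiled form; this text tells all that it offers.
- The arm moves only by the tool send_rows, never from a script. Its argument "motion" is a list of rows, each a list of 3 entries, a list of its own where there are three numbers: the shift along the tool's x, y, z in m, then the turn, a rotation vector about the tool's x, y, z in rad, then the opening, from 0 (shut) to 1 (fully open). In form: [[[x, y, z], [ax, ay, az], hand], ...]. A call has 1 to 5 rows; each row shifts and turns the commanded pose from where the row before left it, along the tool's axes as they then stand; what a row does not reach is not made up. A row lasts 1/10 s, in which the tool goes at most 50 mm and 8.59 degrees, less where a joint would pass 70% of its speed; a pose out of reach is approached as far as the arm can. A call is refused whole if a number of a shift passes 0.05 or a number of a turn 0.15, either way. A call with a gripper value outside its range is refused whole. The fingers move at their own pace and stop on an object; "force" is the grip in N (left out, the last holds). Time passes only in rows, so rows that do not move let the fingers close. It gives the time, the measured TCP pose, the force, the opening and the grip force at its end, in the units of the state.
- bot.observe(): the state, without advancing time (a new reading comes with each control period).
- bot.read_camera(name): name is "scene" or "top" or "wrist"; returns (picture, depth): 420x560x3 uint8, red, green, blue; 420x560 float32, m along the optical axis (not along the pixel's ray), 0 where there is no reading.
- bot.camera_info(name): a dict with "K" (3x3 intrinsics, pixels), "R" (3x3) and "t" (3): a world point X has camera coordinates R X + t. Camera axes: x right, y down, z forward; pixel columns grow to the right and rows downward; lengths in m; the calibration is good to about 2 mm. The wrist camera is an equidistant fisheye: a pixel r from the principal point sees the ray r / f radians off the axis. A picture is of the moment at which its call begins: read the wrist's pose just before it. camera_info takes no time and is no camera call; for the wrist camera it gives the pose at the moment of the call.
- bot.sign_off(): hands the job in; it is judged then, once.
Trained networks look in the newest picture that a camera, given by its name, has taken for a name from the list of things; names that differ only in an ending like _2 or _b are one class to them, and where a whole thing is asked for, a point or a joint stands for the part that bears it (a point fixed in the world has none). Each returns a list of dicts, best first, with "p" (0 to 1); they miss things now and then, are a little off and sometimes report something else, mostly with a low value. They report only what shows in the picture. A call takes as long as a camera call. They do not tell look-alikes from the thing itself.
- bot.cut_out(camera, target): "region" (420x560 bool, what is visible of it) and "rect" ([centre column, centre row, width, height] in pixels, round what is visible of it).
The state is a dict: "time_s": time; "joints": joint angles; "qvel": joint speeds; "effort": joint torques, N m; "position": TCP position; "orientation": TCP orientation; "ft_force": force on the tool from outside, world axes, zero at the start; "moment": the same for the moment, N m; "width": opening from 0.0 (shut) to 1.0 (fully open); "grasp_force": force on a finger pad.
Only numpy, scipy, OpenCV 4.12 (cv2) and the standard library are available. Lean on these libraries where they do the work, as an engineer would, in place of code of your own. Each camera call takes 0.05 s, during which the arm holds its last target. There are 200 camera calls.

## Working session

There is one attempt and no reset: what is moved stays moved. The work goes in short steps, Python scripts to look and compute and a tool call to move; the robot and the scene stay as the last step left them, time stands still between calls to the robot, and variables do not carry over. Pictures are saved under pics/ and viewed, at most 10 in all, crops included, and the job is handed in when it is done.

Besides the shell and the picture viewer there is one more tool, called after ">>>" as name(argument=value, ...), one argument or row to a line, values as JSON. send_rows: Moves the arm, as the interface text tells. Its arguments: {"type":"object","properties":{"motion":{"type":"array"},"force":{"type":"number"}},"required":["motion"]}

```bash
mkdir -p pics
cat > h.py <<'E'
import numpy as np, cv2
from workcell import bot
def cloud(name,d,info):
    K,R,t=[np.array(info[k]) for k in("K","R","t")]
    v,u=np.mgrid[:420,:560]
    P=np.stack([(u-K[0,2])/K[0,0]*d,(v-K[1,2])/K[1,1]*d,d],-1)
    W=(P-t)@R   # R^T (P-t)
    W[d<=0]=np.nan
    return W
E
python3 - <<'E'
from h import *
ims=[]
for c in("scene","top"):
    p,d=bot.read_camera(c);i=bot.camera_info(c);W=cloud(c,d,i);np.save(c+'.npy',W);cv2.imwrite(f'pics/{c}0.png',cv2.cvtColor(p,cv2.COLOR_RGB2BGR))
    for n in("key","latch_a"):
        for o in bot.cut_out(c,n):
            q=W[o["region"]]; print(c,n,round(o["p"],2),np.round(o["rect"]),np.round(np.nanmedian(q,0),3),np.round(np.nanmax(q[:,2]),3))
print(bot.observe())
E
```

```text
scene key 0.93 [314. 183.  22.  31.] [ 0.439 -0.035  0.071] 0.1
scene key 0.68 [354. 208.  15.  30.] [ 0.345 -0.032  0.034] 0.063
scene key 0.64 [285. 214.  11.  37.] [0.461 0.059 0.035] 0.063
scene latch_a 0.66 [150. 237.  32.  22.] [0.615 0.278 0.056] 0.064
scene latch_a 0.61 [266. 169.  27.  17.] [ 0.59  -0.087  0.057] 0.064
top key 0.7 [323. 278.  16.   8.] [ 0.352 -0.041  0.06 ] 0.066
top key 0.63 [323. 232.  16.  20.] [ 0.441 -0.037  0.097] 0.103
top key 0.42 [274. 222.  16.   9.] [0.462 0.051 0.059] 0.065
top latch_a 0.94 [162. 143.  24.  36.] [0.622 0.274 0.059] 0.066
top latch_a 0.81 [341. 160.  39.  25.] [ 0.593 -0.094  0.058] 0.067
{'time_s': 0.3, 'joints': array([-1.34912563e+00,  1.58620027e-01,  1.59742941e+00,  2.07787189e-06,
        1.38618978e+00, -2.10099791e-01]), 'qvel': array([ 0.0001731 , -0.00206223, -0.00392662,  0.00063891, -0.00039149,
        0.00014299]), 'effort': array([ 4.44326406e-04, -3.95475268e+01, -3.31103504e+01, -1.44705959e-04,
        4.70192899e-03, -9.54480271e-06]), 'position': array([ 0.24056887, -0.52206933,  0.30356013]), 'orientation': array([-3.23282936e-04,  9.76787137e-01,  2.14212007e-01, -8.49120224e-07]), 'ft_force': array([-0.22801739,  1.03475033,  0.33310181]), 'moment': array([-0.05293997, -0.0023837 , -0.03462513]), 'grasp_force': 0.0, 'width': 1.0010915179647772}
```

View pics/scene0.png

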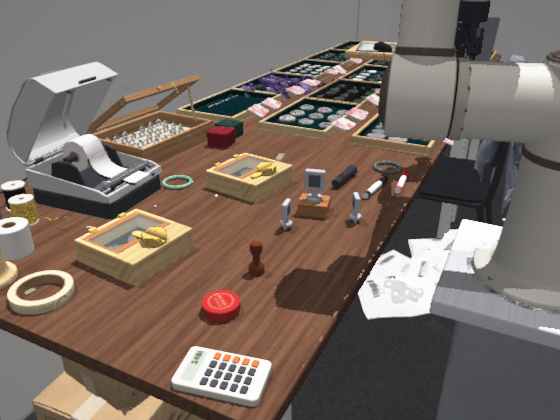

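View pics/top0.png

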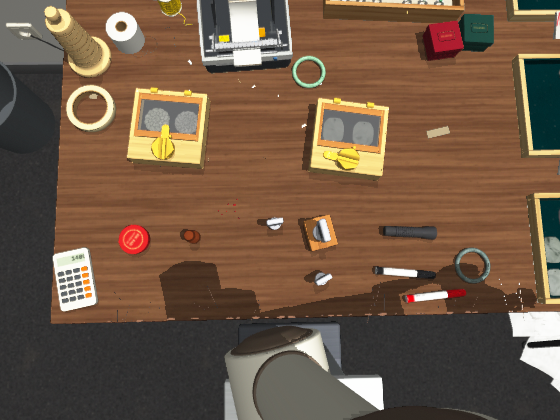

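Run:
```python
from h import *
for c in("top","scene"):
    W=np.load(c+'.npy').reshape(-1,3); 
    k=W[(abs(W[:,0]-.44)<.045)&(abs(W[:,1]+.037)<.045)&(W[:,2]>.08)]
    s=W[(abs(W[:,0]-.44)<.05)&(abs(W[:,1]+.037)<.05)&(W[:,2]>.022)&(W[:,2]<.036)]
    for n,a in(("key",k),("stand",s)):
        if len(a)>5:
            r=cv2.minAreaRect((a[:,:2]*1000).astype(np.float32)); print(c,n,len(a),r,np.round(np.median(a,0),4),a[:,2].max())
    h=W[(abs(W[:,0]-.59)<.06)&(abs(W[:,1]+.09)<.08)&(W[:,2]>.0585)&(W[:,2]<.075)]
    print(c,"head",len(h),cv2.minEnclosingCircle((h[:,:2]*1000).astype(np.float32)),h.mean(0),h[:,2].max())
p=cv2.imread('pics/top0.png')
a=cv2.resize(p[195:295,255:355],(580,580),interpolation=cv2.INTER_CUBIC);cv2.imwrite('pics/crop_keys.png',a)
```

```text
top key 192 ((443.006591796875, -41.21732711791992), (43.48153305053711, 14.610849380493164), 13.754395484924316) [ 0.4426 -0.04    0.0988] 0.10274603265188079
top stand 562 ((443.1700134277344, -41.35111999511719), (63.672210693359375, 56.40715789794922), 13.739328384399414) [ 0.4402 -0.0338  0.0307] 0.0355153011287977
top head 262 ((588.9846801757812, -99.73881530761719), 22.213584899902344) [ 0.5890109  -0.09957551  0.06225503] 0.06666660990714197
scene key 218 ((440.7043151855469, -37.57695770263672), (44.05467987060547, 15.523600578308105), 16.76303482055664) [ 0.4395 -0.0357  0.0911] 0.1003689970062005
scene stand 351 ((441.4464111328125, -40.03007125854492), (64.45172119140625, 62.79352951049805), 12.13665771484375) [ 0.4338 -0.0252  0.0295] 0.035879700486133134
scene head 98 ((588.0772705078125, -98.17334747314453), 23.602067947387695) [ 0.58679003 -0.09646185  0.06118535] 0.06411771850019275
```

View pics/crop_keys.png

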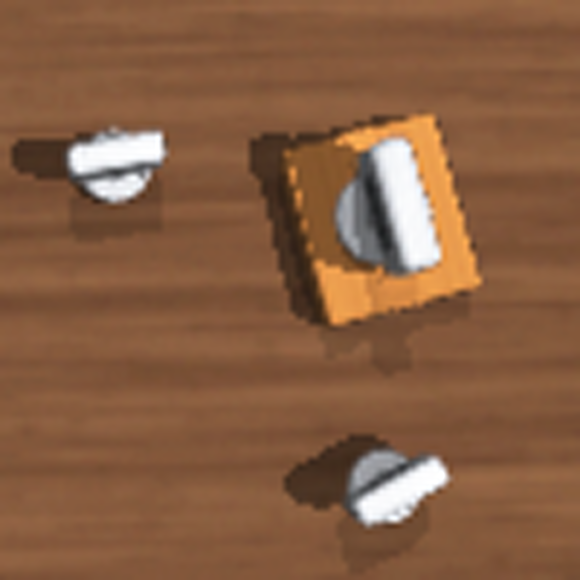

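Key candidates in the top picture: (323,232) in the wooden stand, 100 mm high and 44 mm wide; small ones without a stand at (274,222) and (323,278). I choose the stand key. Latches: (162,143) has its tongue over the lid, so it is locked. (341,160) has its tongue along the rail, so it is the open one.

>>> send_rows(
  motion=[
    [[0, 0, 0], [0, 0, 0.096], 0.6],
    [[0, 0, 0], [0, 0, 0.096], 0.6],
    [[0.026, -0.035, 0.0045], [0, 0, 0], 0.6],
    [[0.026, -0.035, 0.0045], [0, 0, 0], 0.6],
    [[0.026, -0.035, 0.0045], [0, 0, 0], 0.6],
  ],
  force=60,
)

```text
time_s: 0.8
position: [0.2917, -0.4004, 0.2901]
orientation: [-0.0, 0.993, 0.119, 0.0]
ft_force: [0.6, 0.1, 0.4]
width: 0.601
grasp_force: 0.0
```

>>> send_rows(
  motion=[
    [[0.026, -0.035, 0.0045], [0, 0, 0], 0.6],
    [[0.026, -0.035, 0.0045], [0, 0, 0], 0.6],
    [[0.026, -0.035, 0.0045], [0, 0, 0], 0.6],
    [[0.026, -0.035, 0.0045], [0, 0, 0], 0.6],
    [[0.026, -0.035, 0.0045], [0, 0, 0], 0.6],
  ],
)

```text
time_s: 1.3
position: [0.3765, -0.1992, 0.2679]
orientation: [0.0, 0.993, 0.119, 0.0]
ft_force: [1.0, -0.6, 1.2]
width: 0.599
grasp_force: 0.0
```

>>> send_rows(
  motion=[
    [[0.026, -0.035, 0.0045], [0, 0, 0], 0.6],
    [[0.026, -0.035, 0.0045], [0, 0, 0], 0.6],
    [[0.026, -0.035, 0.0045], [0, 0, 0], 0.6],
    [[0.026, -0.035, 0.0045], [0, 0, 0], 0.6],
    [[0, 0, 0], [0, 0, 0], 0.6],
  ],
)

```text
time_s: 1.8
position: [0.4444, -0.0359, 0.2493]
orientation: [-0.001, 0.992, 0.123, -0.0]
ft_force: [0.2, -0.2, 0.1]
width: 0.604
grasp_force: 0.0
```

```bash
cat >> h.py <<'E'
def wrist():
    i=bot.camera_info("wrist"); p,d=bot.read_camera("wrist")
    K,R,t=[np.array(i[k]) for k in("K","R","t")]
    v,u=np.mgrid[:420,:560]; a=(u-K[0,2])/K[0,0]; b=(v-K[1,2])/K[1,1]; th=np.hypot(a,b)+1e-9
    s=np.tan(np.minimum(th,1.5))/th
    W=(np.stack([a*s*d,b*s*d,d],-1)-t)@R; W[(d<=0)|(th>1.45)]=np.nan
    return p,W
def rect(W,c,r,z0,z1):
    m=(np.hypot(W[...,0]-c[0],W[...,1]-c[1])<r)&(W[...,2]>z0)&(W[...,2]<z1)
    a=W[m]; return m,a,(cv2.minAreaRect((a[:,:2]*1000).astype(np.float32)) if len(a)>4 else None)
E
python3 - <<'E'
from h import *
o=bot.observe();print(o["position"],o["orientation"],o["joints"])
p,W=wrist();np.save('w1.npy',W);cv2.imwrite('pics/w1.png',cv2.cvtColor(p,cv2.COLOR_RGB2BGR))
for z0,z1 in((.094,.108),(.022,.035)):
    m,a,r=rect(W,(.443,-.041),.045,z0,z1);print(len(a),r,a.mean(0),a[:,2].max())
m,a,r=rect(W,(.589,-.099),.08,.058,.07);print('head',len(a),r)
for z in np.arange(.04,.07,.004):
    m,a,r=rect(W,(.589,-.099),.08,z,z+.004);print(round(z,3),len(a),r)
E
```

```text
[ 0.44443846 -0.03585257  0.24927507] [-1.03767335e-03  9.92433434e-01  1.22779328e-01 -1.95099041e-04] [-3.53653748e-01 -1.36598878e-01  2.00545111e+00  1.74097334e-03
  1.27403989e+00  9.70452429e-01]
1080 ((443.9093322753906, -40.467857360839844), (43.04787063598633, 13.844405174255371), 13.949056625366211) [ 0.4447731  -0.04002912  0.09759859] 0.10019007844422426
2694 ((443.0797119140625, -40.66044616699219), (63.68294906616211, 56.32357406616211), 13.473479270935059) [ 0.4476438  -0.03919227  0.02919917] 0.034793546619546756
head 1324 ((588.7279052734375, -98.8550033569336), (41.230220794677734, 44.31039047241211), 75.25287628173828)
0.04 5681 ((614.4943237304688, -102.58087158203125), (149.8304443359375, 101.04335021972656), 81.55908203125)
0.044 4291 ((613.946533203125, -102.36296844482422), (148.1016082763672, 99.19173431396484), 81.60812377929688)
0.048 948 ((588.7367553710938, -85.7352294921875), (47.60591125488281, 68.99788665771484), 8.155293464660645)
0.052 210 ((588.3853759765625, -101.1380844116211), (39.70615005493164, 48.52976608276367), 26.572505950927734)
0.056 468 ((588.1475219726562, -97.64420318603516), (43.20722961425781, 41.66498565673828), 42.64555740356445)
0.06 1075 ((588.6624145507812, -99.05562591552734), (39.876094818115234, 44.32454299926758), 74.74164581298828)
0.064 0 None
0.068 0 None
```

View pics/w1.png

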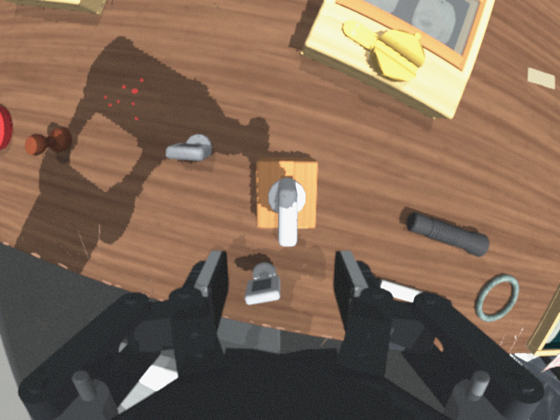

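The wrist picture shows the stand key at (287,210) and the open latch at (395,55), tongue along the rail. Key centre is (0.4435, -0.0405), yaw 13.7°. I'm descending on it.

>>> send_rows(
  motion=[
    [[-0.002, 0.0043, 0.02], [0, 0, 0.007], 0.6],
    [[0, 0, 0.03], [0, 0, 0], 0.6],
    [[0, 0, 0.03], [0, 0, 0], 0.6],
    [[0, 0, 0.025], [0, 0, 0], 0.6],
    [[0, 0, 0.013], [0, 0, 0], 0.6],
  ],
)

```text
time_s: 2.35
position: [0.4415, -0.0457, 0.1298]
orientation: [-0.001, 0.993, 0.115, -0.002]
ft_force: [-0.9, -0.2, -0.3]
width: 0.599
grasp_force: 0.0
```

>>> send_rows(
  motion=[
    [[0, 0, 0], [0, 0, 0], 0.6],
    [[0, 0, 0], [0, 0, 0], 0.0],
    [[0, 0, 0], [0, 0, 0], 0.0],
    [[0, 0, 0], [0, 0, 0], 0.0],
    [[0, 0, 0], [0, 0, 0], 0.0],
  ],
  force=70,
)

```text
time_s: 2.85
position: [0.4432, -0.0441, 0.1327]
orientation: [-0.001, 0.993, 0.116, 0.0]
ft_force: [0.3, 4.8, 2.1]
width: 0.154
grasp_force: 69.1
```

>>> send_rows(
  motion=[
    [[0, 0, 0], [0, 0, 0], 0.0],
    [[0, 0, 0], [0, 0, 0], 0.0],
  ],
)

```text
time_s: 3.05
position: [0.4432, -0.0441, 0.1327]
orientation: [-0.001, 0.993, 0.116, 0.0]
ft_force: [-1.1, 5.2, 3.7]
width: 0.159
grasp_force: 69.2
```

>>> send_rows(
  motion=[
    [[0, 0, -0.01], [0, 0, 0], 0.0],
    [[0, 0, -0.015], [0, 0, 0], 0.0],
    [[0, 0, -0.03], [0, 0, 0], 0.0],
    [[0, 0, -0.035], [0, 0, 0], 0.0],
    [[0, 0, 0], [0, 0, 0], 0.0],
  ],
)

```text
time_s: 3.55
position: [0.4461, -0.0462, 0.228]
orientation: [0.003, 0.993, 0.116, 0.005]
ft_force: [1.0, 0.1, -0.7]
width: 0.156
grasp_force: 68.9
```

Run:
```python
from h import *
o=bot.observe();print(o["position"],o["orientation"],o["width"],o["grasp_force"],o["ft_force"],o["moment"])
p,W=wrist();np.save('w2.npy',W);cv2.imwrite('pics/w2.png',cv2.cvtColor(p,cv2.COLOR_RGB2BGR))
for c in("wrist","top","scene"):
    if c!="wrist": p,d=bot.read_camera(c);W=cloud(c,d,bot.camera_info(c));np.save(c+'2.npy',W);cv2.imwrite(f'pics/{c}2.png',cv2.cvtColor(p,cv2.COLOR_RGB2BGR))
    for n in ("key","latch_a"):
        for q in bot.cut_out(c,n): print(c,n,round(q["p"],2),np.round(q["rect"]),np.round(np.nanmedian(W[q["region"]],0),4))
W1=np.load('w1.npy');W2=np.load('w2.npy')
for W in(W1,W2,np.load('top.npy')):
    m,a,r=rect(W,(.589,-.099),.03,.0595,.068)
    # tongue: z band about rail .047-.056, beyond head radius
    b=W[(W[...,2]>.0485)&(W[...,2]<.058)]; 
    dd=b[:,:2]-[.5888,-.0988]; rr=np.hypot(*dd.T); b=dd[(rr>.026)&(rr<.056)]
    al=np.degrees(np.arctan2(b[:,1],b[:,0])); print('head',len(a),a.mean(0),cv2.minEnclosingCircle((a[:,:2]*1000).astype(np.float32)),'tongue',len(b),np.median(al),np.percentile(al,[5,95]))
    # slot: low pixels inside head
    s=W[(np.hypot(W[...,0]-.5888,W[...,1]+.0988)<.018)&(W[...,2]<.056)&(W[...,2]>.045)]
    if len(s)>5: print('slot',len(s),cv2.fitLine((s[:,:2]*1000).astype(np.float32),cv2.DIST_L2,0,.01,.01).ravel())
```

```text
[ 0.44608338 -0.04621151  0.22803906] [0.00310689 0.99320722 0.11620346 0.00515016] 0.1564893893350839 68.90296339988708 [ 1.02669375  0.11693153 -0.71822176] [-0.04805705 -0.0605351  -0.02377113]
wrist key 0.59 [169. 152.  53.  30.] [0.4683 0.0499 0.0575]
wrist key 0.58 [281. 284.  61. 137.] [ 0.4572 -0.0439  0.1925]
wrist latch_a 0.94 [375.  45.  87.  64.] [ 0.5927 -0.0928  0.0576]
top key 0.57 [275. 223.  19.   9.] [0.4625 0.051  0.0592]
top key 0.53 [322. 280.  18.  11.] [ 0.3515 -0.0391  0.0597]
top latch_a 0.6 [164. 142.  25.  34.] [0.621  0.2728 0.0594]
top latch_a 0.5 [341. 155.  38.   9.] [ 0.6017 -0.1034  0.0614]
scene key 0.87 [318. 147.  23.  38.] [ 0.4365 -0.0389  0.14  ]
scene key 0.72 [288. 214.  10.  35.] [0.4606 0.0593 0.0349]
scene key 0.5 [354. 207.  13.  34.] [ 0.3459 -0.0324  0.0336]
scene latch_a 0.83 [264. 169.  23.  16.] [ 0.5904 -0.0851  0.0563]
scene latch_a 0.58 [148. 237.  32.  26.] [0.6128 0.2775 0.0567]
head 1151 [ 0.58834664 -0.09861253  0.06120002] ((588.8745727539062, -99.14581298828125), 22.488866806030273) tongue 402 73.49373745026571 [-26.9304905   85.33399629]
slot 403 [ 2.7936572e-01  9.6018475e-01  5.9061963e+02 -9.9268036e+01]
head 1381 [ 0.58836543 -0.09857748  0.06121541] ((588.8063354492188, -98.84105682373047), 22.32457733154297) tongue 458 73.43195032515837 [-26.7596037   85.14529732]
slot 474 [ 2.7720052e-01  9.6081209e-01  5.9060925e+02 -9.9201309e+01]
head 240 [ 0.58893229 -0.09964066  0.06254714] ((588.9846801757812, -99.73881530761719), 22.213584899902344) tongue 105 70.82640040777491 [-98.88601131  86.74203897]
slot 71 [ 2.8117511e-01  9.5965648e-01  5.9082513e+02 -9.9396233e+01]
```

>>> send_rows(
  motion=[
    [[0.025, 0.017, 0], [0, 0, 0], 0.0],
    [[0.025, 0.017, 0], [0, 0, 0], 0.0],
    [[0.025, 0.017, 0], [0, 0, 0], 0.0],
    [[0.025, 0.017, 0], [0, 0, 0], 0.0],
    [[0.025, 0.017, 0], [0, 0, 0], 0.0],
  ],
)

```text
time_s: 4.5
position: [0.5851, -0.099, 0.221]
orientation: [-0.0, 0.993, 0.116, -0.001]
ft_force: [-0.5, -0.2, 0.2]
width: 0.154
grasp_force: 68.9
```

>>> send_rows(
  motion=[
    [[0, 0, 0], [0, 0, -0.132], 0.0],
    [[0, 0, 0], [0, 0, -0.132], 0.0],
    [[0, 0, 0], [0, 0, -0.132], 0.0],
    [[0, 0, 0], [0, 0, -0.132], 0.0],
    [[0, 0, 0], [0, 0, -0.132], 0.0],
  ],
)

```text
time_s: 5.0
position: [0.584, -0.0986, 0.2211]
orientation: [-0.0, 0.901, 0.434, -0.0]
ft_force: [0.1, -0.5, -1.9]
width: 0.155
grasp_force: 68.9
```

>>> send_rows(
  motion=[
    [[0, 0, 0], [0, 0, -0.132], 0.0],
    [[0, 0, 0], [0, 0, -0.132], 0.0],
    [[0, 0, 0], [0, 0, -0.132], 0.0],
    [[0, 0, 0], [0, 0, 0], 0.0],
    [[0, 0, 0], [0, 0, 0], 0.0],
  ],
)

```text
time_s: 5.5
position: [0.5841, -0.0986, 0.2214]
orientation: [-0.0, 0.8, 0.599, -0.0]
ft_force: [0.4, -0.1, -1.6]
width: 0.153
grasp_force: 68.9
```

Run:
```python
from h import *
from scipy.spatial.transform import Rotation as Ro
o=bot.observe();q=o["orientation"];M=Ro.from_quat([q[1],q[2],q[3],q[0]]).as_matrix()
print(o["position"],'\n',M.round(4),np.degrees(np.arctan2(M[1,0],M[0,0])),o["width"],o["grasp_force"],o["joints"])
p,W=wrist();np.save('w3.npy',W);cv2.imwrite('pics/w3.png',cv2.cvtColor(p,cv2.COLOR_RGB2BGR))
T=(W-o["position"])@M
for z0,z1 in((.035,.06),(.06,.078),(.0785,.092),(.093,.102),(.103,.114)):
    a=T[(np.hypot(T[...,0],T[...,1])<.03)&(T[...,2]>z0)&(T[...,2]<z1)]
    if len(a)>5: print(z0,len(a),np.percentile(a,[2,50,98],axis=0).round(4).tolist())
m,a,r=rect(W,(.589,-.099),.026,.0595,.066);print(len(a),cv2.minEnclosingCircle((a[:,:2]*1000).astype(np.float32)) if len(a) else 0)
```

```text
[ 0.58411137 -0.09859155  0.22141555] 
 [[ 2.812e-01  9.596e-01 -8.000e-04]
 [ 9.596e-01 -2.812e-01  3.000e-04]
 [ 1.000e-04 -8.000e-04 -1.000e+00]] 73.66683060411273 0.15285929710824372 68.88902306556702 [-3.71021990e-01  2.76722974e-01  1.62718605e+00 -1.35254487e-05
  1.23852877e+00 -8.59500148e-02]
0.035 3790 [[-0.0158, -0.0189, 0.0351], [0.011, -0.0004, 0.0389], [0.0228, 0.0184, 0.0591]]
0.06 717 [[0.0068, -0.0186, 0.0602], [0.0187, -0.0005, 0.0654], [0.0229, 0.018, 0.076]]
0.093 783 [[0.0002, -0.0169, 0.0942], [0.0086, -0.0027, 0.0957], [0.0172, 0.0148, 0.101]]
0.103 26 [[0.0123, -0.0071, 0.1032], [0.0154, -0.0011, 0.1099], [0.0156, 0.0065, 0.1132]]
1175 ((589.1017456054688, -98.73497772216797), 22.171804428100586)
```

View pics/w3.png

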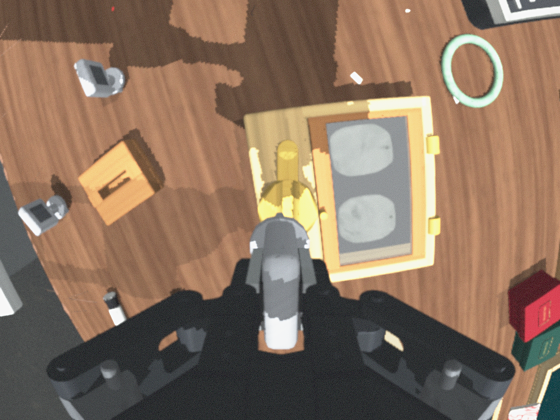

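Wrist picture: the key hangs upright at (283,265) and the latch head is at (288,205). The blade lines up with the slot and is about 5 mm short across it. Correcting that and lowering.

>>> send_rows(
  motion=[
    [[0.0008, 0.0053, 0.01], [0, 0, 0], 0.0],
    [[0, 0, 0.015], [0, 0, 0], 0.0],
    [[0, 0, 0.013], [0, 0, 0], 0.0],
    [[0, 0, 0], [0, 0, 0], 0.0],
    [[0, 0, 0], [0, 0, 0], 0.0],
  ],
)

```text
time_s: 6.05
position: [0.5891, -0.0992, 0.1829]
orientation: [-0.001, 0.8, 0.601, -0.0]
ft_force: [0.9, -0.3, -1.0]
width: 0.153
grasp_force: 68.9
```

>>> send_rows(
  motion=[
    [[0, 0, 0.003], [0, 0, 0], 0.0],
    [[0, 0, 0.003], [0, 0, 0], 0.0],
    [[0, 0, 0.003], [0, 0, 0], 0.0],
    [[0, 0, 0.002], [0, 0, 0], 0.0],
    [[0, 0, 0], [0, 0, 0], 0.0],
  ],
)

```text
time_s: 6.55
position: [0.5894, -0.0993, 0.1725]
orientation: [-0.0, 0.799, 0.601, -0.0]
ft_force: [0.5, 0.2, -1.1]
width: 0.157
grasp_force: 68.9
```

>>> send_rows(
  motion=[
    [[0, 0, 0.002], [0, 0, 0], 0.0],
    [[0, 0, 0.002], [0, 0, 0], 0.0],
    [[0, 0, 0], [0, 0, 0], 0.0],
  ],
)

```text
time_s: 6.85
position: [0.5894, -0.0993, 0.1685]
orientation: [-0.0, 0.799, 0.601, -0.0]
ft_force: [-0.2, -0.0, -0.9]
width: 0.155
grasp_force: 68.9
```

>>> send_rows(
  motion=[
    [[0, 0, 0.002], [0, 0, 0], 0.0],
    [[0, 0, 0.0015], [0, 0, 0], 0.0],
    [[0, 0, 0], [0, 0, 0], 0.0],
  ],
)

```text
time_s: 7.15
position: [0.5894, -0.0993, 0.1651]
orientation: [-0.0, 0.799, 0.601, -0.0]
ft_force: [0.4, -0.6, -0.8]
width: 0.153
grasp_force: 68.9
```

>>> send_rows(
  motion=[
    [[0, 0, 0.001], [0, 0, 0], 0.0],
    [[0, 0, 0], [0, 0, 0.08], 0.0],
    [[0, 0, 0], [0, 0, 0.08], 0.0],
    [[0, 0, 0], [0, 0, 0.08], 0.0],
    [[0, 0, 0], [0, 0, 0], 0.0],
  ],
)

```text
time_s: 7.65
position: [0.5898, -0.0994, 0.1647]
orientation: [0.0, 0.866, 0.501, 0.0]
ft_force: [-0.2, 0.0, 1.3]
width: 0.153
grasp_force: 69.1
```

```bash
cat > st.py <<'E'
from h import *
from scipy.spatial.transform import Rotation as Ro
o=bot.observe();q=o["orientation"];M=Ro.from_quat([q[1],q[2],q[3],q[0]]).as_matrix()
print(o["position"].round(4),np.degrees(np.arctan2(M[1,0],M[0,0])),o["ft_force"].round(1),o["moment"].round(3),o["joints"][5])
def tongue():
    p,W=wrist();r=np.hypot(W[...,0]-.589,W[...,1]+.099);m=(W[...,2]>.049)&(W[...,2]<.058)&(r>.027)&(r<.056)
    b=W[m][:,:2]-[.589,-.099]; return p,W,len(b),np.percentile(np.degrees(np.arctan2(b[:,1],b[:,0])),[10,25,50,75,90]).round(1)
p,W,n,a=tongue();print(n,a)
E
python3 st.py
```

```text
[ 0.5898 -0.0994  0.1647] 60.084052228823744 [-0.2  0.   1.3] [-0.017  0.029 -0.029] 0.1532689461119191
626 [-23.2  58.6  65.1  70.7  75.1]
```

The latch follows the key, with its tongue at about 65°. Continuing the turn.

>>> send_rows(
  motion=[
    [[0, 0, 0], [0, 0, 0.1], 0.0],
    [[0, 0, 0], [0, 0, 0.1], 0.0],
    [[0, 0, 0], [0, 0, 0.1], 0.0],
    [[0, 0, 0], [0, 0, 0.1], 0.0],
    [[0, 0, 0], [0, 0, 0.1], 0.0],
  ],
)

```text
time_s: 8.2
position: [0.5897, -0.0997, 0.1647]
orientation: [0.0, 0.963, 0.27, 0.0]
ft_force: [-0.5, -0.8, 0.9]
width: 0.155
grasp_force: 69.2
```

>>> send_rows(
  motion=[
    [[0, 0, 0], [0, 0, 0.1], 0.0],
    [[0, 0, 0], [0, 0, 0.1], 0.0],
    [[0, 0, 0], [0, 0, 0.1], 0.0],
    [[0, 0, 0], [0, 0, 0.1], 0.0],
    [[0, 0, 0], [0, 0, 0.1], 0.0],
  ],
)

```text
time_s: 8.7
position: [0.5895, -0.0999, 0.1647]
orientation: [0.001, 1.0, 0.023, -0.0]
ft_force: [-1.9, -1.3, 1.5]
width: 0.156
grasp_force: 69.3
```

>>> send_rows(
  motion=[
    [[0, 0, 0], [0, 0, 0.08], 0.0],
    [[0, 0, 0], [0, 0, 0.08], 0.0],
    [[0, 0, 0], [0, 0, 0.08], 0.0],
    [[0, 0, 0], [0, 0, 0], 0.0],
  ],
)

```text
time_s: 9.1
position: [0.5895, -0.0999, 0.1647]
orientation: [0.001, 0.996, -0.095, -0.0]
ft_force: [-0.7, -3.0, 0.8]
width: 0.157
grasp_force: 69.3
```

```bash
python3 st.py
```

```text
[ 0.5895 -0.0999  0.1647] -10.869513973080029 [-0.7 -3.   0.8] [-0.491  0.276  0.03 ] 1.3917190167086737
628 [-25.5 -12.5  -5.4   0.1   4.1]
```

>>> send_rows(
  motion=[
    [[0, 0, 0], [0, 0, 0.035], 0.0],
    [[0, 0, 0], [0, 0, 0.035], 0.0],
    [[0, 0, 0], [0, 0, 0], 0.0],
  ],
)

```text
time_s: 9.45
position: [0.5896, -0.0998, 0.1647]
orientation: [0.001, 0.992, -0.129, 0.0]
ft_force: [-2.4, -2.5, 2.0]
width: 0.156
grasp_force: 69.5
```

```bash
python3 st.py
```

```text
[ 0.5896 -0.0998  0.1647] -14.831191857894808 [-2.4 -2.5  2. ] [-0.628  0.465  0.059] 1.4608430668056362
646 [-25.  -15.9  -9.8  -3.5   0.6]
```

>>> send_rows(
  motion=[
    [[0, 0, 0], [0, 0, 0.035], 0.0],
    [[0, 0, 0], [0, 0, 0.035], 0.0],
    [[0, 0, 0], [0, 0, 0], 0.0],
  ],
)

```text
time_s: 9.8
position: [0.5896, -0.0998, 0.1646]
orientation: [0.001, 0.987, -0.163, 0.0]
ft_force: [-3.3, -3.8, 3.3]
width: 0.155
grasp_force: 69.7
```

```bash
python3 st.py
```

```text
[ 0.5896 -0.0998  0.1646] -18.799644178950953 [-3.3 -3.8  3.3] [-0.801  0.55   0.584] 1.5304686055329888
659 [-25.1 -17.1 -10.2  -4.2  -0.4]
```

The wrist moment jumped from 0.06 to 0.58 N m while the tongue stayed still, so the latch is at its stop. Relaxing the twist, then opening the gripper.

>>> send_rows(
  motion=[
    [[0, 0, 0], [0, 0, -0.03], 0.0],
    [[0, 0, 0], [0, 0, -0.03], 0.0],
    [[0, 0, 0], [0, 0, 0], 0.0],
  ],
)

```text
time_s: 10.15
position: [0.5897, -0.0998, 0.1646]
orientation: [0.0, 0.991, -0.134, 0.0]
ft_force: [-2.7, -4.8, 2.3]
width: 0.157
grasp_force: 69.6
```

>>> send_rows(
  motion=[
    [[0, 0, 0], [0, 0, 0], 0.3],
    [[0, 0, 0], [0, 0, 0], 0.5],
    [[0, 0, 0], [0, 0, 0], 0.6],
    [[0, 0, 0], [0, 0, 0], 0.6],
    [[0, 0, 0], [0, 0, 0], 0.6],
  ],
)

```text
time_s: 10.65
position: [0.5896, -0.0991, 0.1643]
orientation: [-0.0, 0.991, -0.135, -0.0]
ft_force: [0.2, 0.1, 0.0]
width: 0.599
grasp_force: 0.0
```

>>> send_rows(
  motion=[
    [[0, 0, -0.01], [0, 0, 0], 0.6],
    [[0, 0, -0.02], [0, 0, 0], 0.6],
    [[0, 0, -0.03], [0, 0, 0], 0.6],
    [[0, 0, -0.04], [0, 0, 0], 0.6],
    [[0, 0, -0.03], [0, 0, 0], 0.6],
  ],
)

```text
time_s: 11.15
position: [0.59, -0.0994, 0.2978]
orientation: [0.0, 0.991, -0.135, 0.002]
ft_force: [-0.1, 0.2, 1.1]
width: 0.603
grasp_force: 0.0
```

```bash
cat >> st.py <<'E'
cv2.imwrite('pics/w4.png',cv2.cvtColor(p,cv2.COLOR_RGB2BGR))
for z in((.12,.14),(.064,.073),(.0755,.083)):
    m,a_,r=rect(W,(.589,-.099),.04,*z);print(z,len(a_),r)
for lo in(.0485,.05):
    m,a_,r=rect(W,(.63,-.105),.022,lo,.058);print(r)
for c in ("top",):
    q,d=bot.read_camera(c);V=cloud(c,d,bot.camera_info(c));print(c,rect(V,(.589,-.099),.04,.12,.14)[2],rect(V,(.63,-.105),.022,.049,.058)[2])
E
python3 st.py
```

```text
[ 0.59   -0.0994  0.2978] -15.535648009547788 [-0.1  0.2  1.1] [-0.038 -0.012  0.051] 1.4731055470605194
223 [-24.1 -16.   -9.5  -3.    1.1]
(0.12, 0.14) 984 ((590.124755859375, -99.18313598632812), (14.291583061218262, 44.58806228637695), 76.42398834228516)
(0.064, 0.073) 376 ((591.0924682617188, -99.36293029785156), (33.29528045654297, 29.294292449951172), 72.94084167480469)
(0.0755, 0.083) 0 None
((624.0945434570312, -106.46289825439453), (20.624025344848633, 32.3608512878418), 81.84005737304688)
((622.2979736328125, -106.63594055175781), (19.731069564819336, 28.293367385864258), 82.02030181884766)
top None None
```

View pics/w4.png

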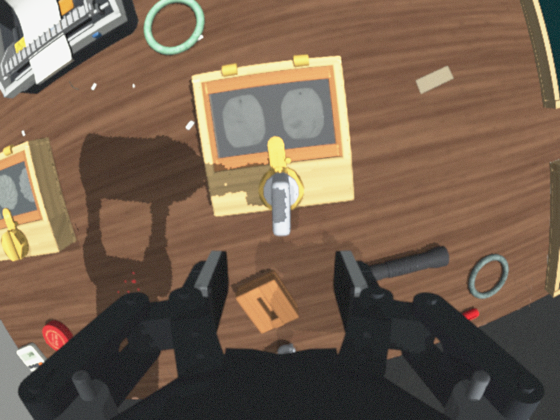

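The key stands upright in the slot at (281,195), the tongue lies over the lid at (277,155) with yaw -8.2° (home is -8.4°), and the gripper is clear of everything. Handing in.

```bash
python3 -c "
from workcell import bot
print(bot.sign_off())"
```

```text
the job is handed in; nothing more can be done
None
```

The open latch is now turned fully home over the lid, the key is standing upright in its slot, the other case was not touched, and the job was handed in at about 11 s of the 48 s allowed.

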